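# Pad and clamp a board in the bench hold-down

## Task

Clamp the board in the bench hold-down with a wooden pad between it and the steel foot. Slide the plain flat pad up the scoop of its tray compartment with the fingertips until it lies flat on the front ledge, pick it up and lay it lengthwise on the board where the foot will come down in the middle of it, and let go. Then push the board, pad and all, along its guides fully home against the fence and tighten the T-handle clockwise until it is firmly clamped but not over-tight, leaving the other two pads in their compartments.

Things in the scene. Friction and masses are not known exactly. Their poses are not given: they have to be found in the camera images.
- tray: fixed grey plastic tray 246 x 192 x 40 mm, origin at the centre of its underside, +x to its rear wall, -x to its open front. Three compartments side by side, 56 mm wide, centred at y = -62, 0, +62 mm, with 6 mm dividers 40 mm tall. Compartment floor: z = 6 mm, from the rear wall (inner face x = +117) to x = -17, where the scoop begins
- pad_flat: plain hardwood pad, 90 (x) x 48 (y) x 12 mm, 30 to 65 g, flat top; origin at the centre of its underside. Starts flat in one compartment, long side front to back, some 39 mm free behind it; too long to grip endwise, no finger room at its sides until it is on the ledge, where it lies stable with its centre 25 mm in front of the scoop's top edge, nose overhanging
- pad_grooved: hardwood pad of the same outline, 90 x 48 x 12 mm, with a 16 mm wide groove along its top; stays in its compartment. Origin at the centre of its underside
- pad_stepped: hardwood pad of the same outline, 90 x 48 mm, half of its length 12 mm and half 6 mm thick; stays in its compartment. Origin at the centre of its underside
- board: wooden board 70 (x) x 150 (y) x 18 mm (z), about 0.1 kg, origin at the centre of its underside. It lies on the base of the hold-down between the guides, long side along them, pulled out 105 to 130 mm towards the mouth
- clamp: fixed bench hold-down; origin at bench level under the screw axis, +x to its fence and frame, -x to its open mouth. Wooden base, top at z = 12 mm, from x = -175. Two guide battens along x, up to z = 22, leave a 73 mm channel from x = -160 on. The cast arm over the board is at z = 68 to 104 mm, from x = -17 on; the T-bar above it
- t_screw (a joint): turning angle of the screw (rad), 0 to 6.2, starts between 0 and 0.6; grows when turned clockwise seen from above, which lowers the screw 2.55 mm per rad (16 mm a turn). Holds where it is left; 0.15 N m of friction, up to 0.27 N m in all when clamped.
- t_bar_mid (a point): middle of the T-bar on top of the screw, on its axis, about 153 mm above the bench at the start; it goes down with the screw. The bar is a steel rod 14 mm thick and 104 mm long over its ball ends, lying along this point's y axis; nothing else is within 40 mm below it except the thinner spindle.
- foot (a joint): how far the sprung foot is pressed up into the screw (m): 0 free, 10 N per mm; 0.0025 (25 N) is firmly clamped, over 0.005 is over-tight
- foot_face (a point): centre of the underside of the steel foot, 30 mm in diameter, on the screw axis. At the start it hangs 2 to 4 mm higher than the top of a 12 mm pad on the 18 mm board
- ledge (a point): middle of the top edge of the scoop, in the tray frame x = -71, y = 0, z = 26 mm (same axes as the tray). The scoop rises from (x -17, z 6) through (x -39, z 11) to this edge; in front of it a flat open ledge at z = 26 runs 52 mm to the tray's front edge. The dividers slope down from x = -35 and end level with the ledge at this edge
- fence (a point): middle of the foot of the fence face, in the clamp frame x = +55, y = 0, z = 12 mm (same axes as the clamp); fence top z = 32. The board is home when its end touches the fence (board centre at clamp x = -20); the screw axis then stands over the board's centre line, 55 mm from its fence end
Things that resemble listed ones, but are neither listed nor needed, are in the scene too. What is shaped like the board but purple is not meant.

How it is judged:
On the way, in this order (a step that is already met when the one before it is completed fails the run):
1. the flat pad lies flat on the tray's front ledge (x of pad_flat in the frame of tray below -0.075 m and z of pad_flat in the frame of tray between 0.023 and 0.03 m and angle between pad_flat's own z axis and vertical below 0.1 rad), for 0.1 s.
2. the flat pad lies flat and lengthwise on the board, let go, with the board not yet home (z of pad_flat in the frame of board between 0.015 and 0.021 m and horizontal distance between pad_flat and board below 0.06 m and angle between pad_flat's own z axis and vertical below 0.1 rad and angle between the x axis of pad_flat and the x axis of clamp, either way round below 0.25 rad and contact force between the fingers and pad_flat below 0.3 N and x of board in the frame of clamp below -0.06 m), for 0.2 s.
3. the board is home against the fence with the middle of the pad under the foot (x of board in the frame of clamp above -0.0235 m and horizontal distance between pad_flat and foot_face below 0.015 m), for 0.2 s.
4. the foot presses firmly on the pad (value of joint foot above 0.0013 m and contact force between clamp and pad_flat above 10 N), for 0.2 s.
At the end, for the whole second after the job is handed in: the board is home within 3.5 mm of the fence, the flat pad lies on it lengthwise (within 0.25 rad) with its middle within 15 mm of the foot's axis, and the foot presses on the pad with 13 to 50 N; the robot has let go (all of step 3 and all of step 4 and z of pad_flat in the frame of board between 0.015 and 0.021 m and angle between the x axis of pad_flat and the x axis of clamp, either way round below 0.25 rad and linear speed of board below 0.01 m/s); the robot touches nothing.
It fails at once if the screw is over-tightened (foot pressed in more than 5 mm) (value of joint foot above 0.005 m).
It fails at once if one of the other pads leaves its compartment (distance of any of pad_grooved, pad_stepped from where it was at the start of the episode above 0.05 m).
It also fails if it takes over 72 s, if anything falls off the work surface, if the arm or the gripper's body presses on something with over 40 N, if the wrist force passes 120 N, or if a joint passes its speed limit or range.

## Robot

A 6-joint arm with a two-finger parallel gripper is mounted at the origin on a cart in front of the work surface, level with it; the furniture and walls round the work are solid. World frame = base frame: x ahead of the robot, y to its left, z up, the work surface at z = 0. Lengths are in m, angles in rad, forces in N, time in s.
With the tool pointing down it reaches from about 0.35 to 0.975 m from the base axis. Payload 4.9 kg.
Tool frame: the origin (TCP) lies at the very end of the fingers, on their centre line; the grasp point (between the pads) lies 19 mm behind it; z points along the fingers, y is the line along which they close (so a half turn about z gives the same grasp; the last joint's range is limited). The gripper opens to 85 mm and grips with 20 to 120 N. Pads are 22 mm wide; open, the fingers measure 114 mm over their backs; the gripper's body (76 mm by 85 mm) begins 54 mm behind the grasp point. The pads swing forward as they close: fully open they stand 13 mm farther back than shut.
Start: joints at [-1.224, 0.053, 1.613, -0, 1.476, -0.119], TCP at [0.281, -0.558, 0.231] pointing down, gripper open.
Joint ranges: [-3.01, 3.01], [-1.01, 2.22], [0.06, 2.58], [-1.02, 4.17], [0.09, 2.62], [-3.14, 3.14]. Speed limits (rad/s): [2.57, 2.57, 3.14, 3.14, 3.14, 3.14].

## Interface

Orientations are given as a rotation vector (axis times angle).
In Python, from station import get_obs, optics, ctrl gives the robot as it stands.
- The arm moves only by the shell command python3 -m pendant 'ROWS' [FORCE]. ROWS is JSON, a list of rows, each a list of 3 entries, a list of its own where there are three numbers: the shift along the tool's x, y, z in mm, then the turn, a rotation vector about the tool's x, y, z in rad, then the opening, from 0 (shut) to 1 (fully open). A call has 1 to 12 rows; each row shifts and turns the commanded pose from where the row before left it, along the tool's axes as they then stand; what a row does not reach is not made up. A row lasts 1/12 s, in which the tool goes at most 41.7 mm and 7.16 degrees, less where a joint would pass 70% of its speed; a pose out of reach is approached as far as the arm can. A call is refused whole if a number of a shift passes 41.7 or a number of a turn 0.125, either way. A call with a gripper value outside its range is refused whole. The fingers move at their own pace and stop on an object; FORCE is the grip in N (left out, the last holds). Time passes only in rows, so rows that do not move let the fingers close. It gives the time, the measured TCP pose, the force, the opening and the grip force at its end, in the units of the state.
- get_obs(): the state, without advancing time (a new reading comes with each control period).
- optics.get_image(name): name is "scene" or "top"; returns the picture (400x640x3 uint8, red, green, blue); there is no depth.
- optics.camera_model(name): a dict with "fx", "fy", "cx", "cy" (pixels), "distortion" ([k1, k2, p1, p2, k3] as OpenCV has them; the pictures are not rectified), "cam_to_world" (4x4, takes a point from camera to world coordinates). Camera axes: x right, y up, looking along -z (the intrinsics and any distortion apply to the point x, -y, -z); pixel columns grow to the right and rows downward; lengths in m; the calibration is good to about 2 mm. A picture is of the moment at which its call begins. camera_model takes no time and is no camera call.
- ctrl.finish_job(): hands the job in; it is judged then, once.
The state is a dict: "t": time; "q": joint angles; "dq": joint speeds; "effort": joint torques, N m; "tool_pos": TCP position; "tool_rot": TCP orientation; "contact_force": force on the tool from outside, world axes, zero at the start; "wrist_torque": the same for the moment, N m; "opening": finger opening in m; "grip_force": force on a finger pad.
Only numpy, scipy, OpenCV 4.12 (cv2) and the standard library are available. Lean on these libraries where they do the work, as an engineer would, in place of code of your own. Each camera call takes 0.05 s, during which the arm holds its last target. There are 200 camera calls.

## Working session

There is one attempt and no reset: what is moved stays moved. The work goes in short steps, Python scripts to look and compute and a shell command to move; the robot and the scene stay as the last step left them, time stands still between calls to the robot, and variables do not carry over. Pictures are saved under pics/ and viewed, at most 11 in all, crops included, and the job is handed in when it is done.

```bash
mkdir -p pics; ls; cat > h.py <<'E'
import numpy as np, cv2
from station import get_obs, optics, ctrl
from scipy.spatial.transform import Rotation as R
def snap(n,f):
    im=optics.get_image(n); cv2.imwrite('pics/'+f,cv2.cvtColor(im,cv2.COLOR_RGB2BGR)); return im
def ray(n,uv):
    m=optics.camera_model(n); K=np.array([[m['fx'],0,m['cx']],[0,m['fy'],m['cy']],[0,0,1.]])
    p=cv2.undistortPoints(np.array(uv,float).reshape(-1,1,2),K,np.array(m['distortion'],float)).reshape(-1,2)
    T=np.array(m['cam_to_world']); d=np.c_[p[:,0],-p[:,1],-np.ones(len(p))]@T[:3,:3].T
    return T[:3,3],d
def onz(n,uv,z):
    o,d=ray(n,uv); return o+d*((z-o[2])/d[:,2])[:,None]
def proj(n,P):
    m=optics.camera_model(n); K=np.array([[m['fx'],0,m['cx']],[0,m['fy'],m['cy']],[0,0,1.]])
    T=np.linalg.inv(np.array(m['cam_to_world'])); c=np.atleast_2d(P)@T[:3,:3].T+T[:3,3]
    c=c*[1,-1,-1]
    return cv2.projectPoints(c,np.zeros(3),np.zeros(3),K,np.array(m['distortion'],float))[0].reshape(-1,2)
def toolframe():
    o=get_obs(); return np.array(o['tool_pos']),R.from_rotvec(o['tool_rot']).as_matrix()
E
python3 - <<'E'
from h import *
snap('scene','s0.png'); snap('top','t0.png')
for n in('scene','top'):
    m=optics.camera_model(n); print(n,m['fx'],np.round(m['cam_to_world'],3).tolist())
o=get_obs(); print(o); print(toolframe())
E
```

```text
pics
scene 462.3365569967619 [[0.821, 0.348, -0.453, -0.158], [-0.571, 0.475, -0.669, -1.098], [-0.018, 0.808, 0.589, 1.001], [0.0, 0.0, 0.0, 1.0]]
top 420.6960441589079 [[0.022, 0.984, -0.178, 0.322], [-1.0, 0.02, -0.01, -0.078], [-0.006, 0.178, 0.984, 1.391], [0.0, 0.0, 0.0, 1.0]]
{'t': 0.1, 'q': array([-1.22397980e+00,  5.33102139e-02,  1.61412671e+00, -2.12128878e-06,
        1.47596750e+00, -1.18997955e-01]), 'dq': array([ 0.0008291 , -0.00068241, -0.00183274,  0.00072797,  0.00139374,
       -0.00025497]), 'effort': array([ 7.33581655e-04, -3.94904852e+01, -3.71362782e+01, -8.14129248e-05,
        3.85518040e-03, -3.77232112e-06]), 'tool_pos': array([ 0.2805347 , -0.55789645,  0.23019184]), 'tool_rot': array([-3.05501678e+00, -7.24687227e-01,  3.26584726e-04]), 'contact_force': array([-0.76591552,  0.59113566,  0.09431796]), 'wrist_torque': array([-0.05767393, -0.00341659, -0.02385953]), 'grip_force': 0.0, 'opening': 0.08511974481144424}
(array([ 0.2805347 , -0.55789645,  0.23019184]), array([[ 8.93456012e-01,  4.49150279e-01, -6.17816800e-04],
       [ 4.49150654e-01, -8.93454414e-01,  1.70317860e-03],
       [ 2.12991998e-04, -1.79920798e-03, -9.99998359e-01]]))
```

View pics/s0.png

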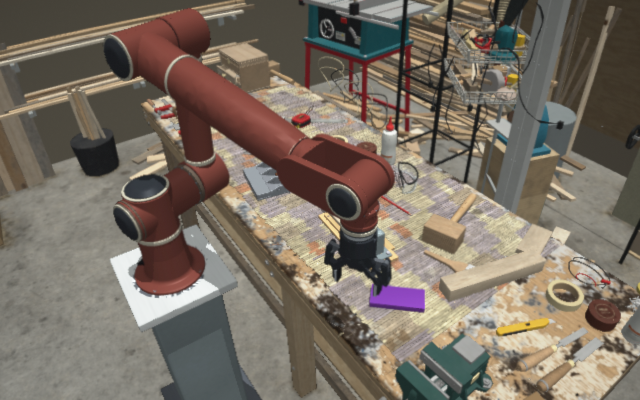

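View pics/t0.png

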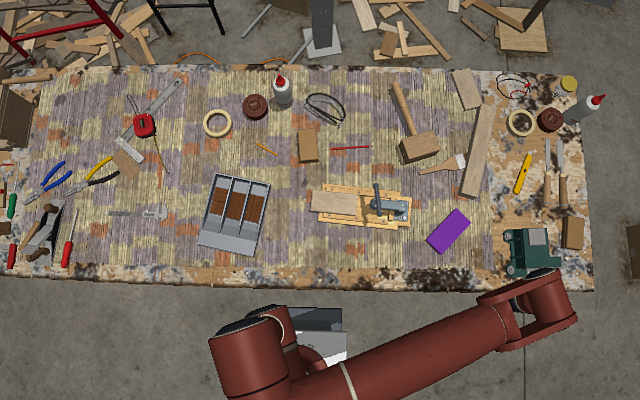

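The top view shows the tray at about (235,213) with its open front at the bottom of the picture. The hold-down is at about (362,205), with its mouth to the left, the board at (335,202) and the T-bar at (377,198). The purple decoy is at (448,231). In the scene view the arm hides the clamp. Next is a close crop of both.

```bash
python3 - <<'E'
import cv2,numpy as np
im=cv2.imread('pics/t0.png')
a=cv2.resize(im[165:262,190:280],None,fx=5,fy=5,interpolation=cv2.INTER_CUBIC)
b=cv2.resize(im[175:235,305:420],None,fx=3,fy=3,interpolation=cv2.INTER_CUBIC)
c=np.zeros((max(a.shape[0],b.shape[0]),a.shape[1]+b.shape[1],3),np.uint8); c[:a.shape[0],:a.shape[1]]=a;c[:b.shape[0],a.shape[1]:]=b
cv2.imwrite('pics/c0.png',c);print(c.shape)
E
```

```text
(485, 795, 3)
```

View pics/c0.png

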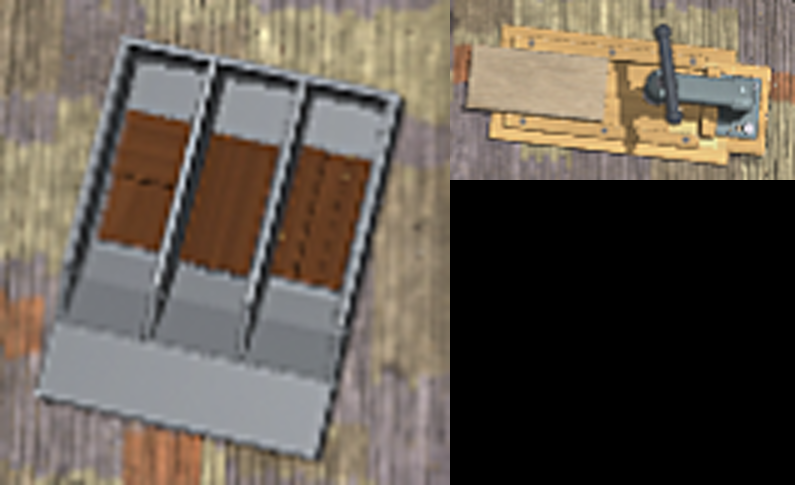

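The crop shows three pads. The left one at px (219,201) has one line across it, so it is the stepped pad. The middle one at (236,206) is plain, so it is pad_flat. The right one at (255,208) has two lines along it, so it is the grooved pad. The board is at px (335,202), greyish wood lying on the clamp base; the purple block at (448,231) is the only thing shaped like it. The T-bar runs from (375,186) to (380,214).

```bash
cat >> h.py <<'E'
def rect(mask,near):
    cs,_=cv2.findContours(mask.astype(np.uint8),cv2.RETR_EXTERNAL,cv2.CHAIN_APPROX_NONE)
    cs=[c for c in cs if cv2.contourArea(c)>60]
    c=min(cs,key=lambda c:np.hypot(*(c[:,0].mean(0)-near))); return c[:,0].astype(float)
def worldrect(n,c,z):
    p=onz(n,c,z)[:,:2]*1000; r=cv2.minAreaRect(p.astype(np.float32)); return r,cv2.boxPoints(r)
E
python3 - <<'E'
from h import *
im=cv2.imread('pics/t0.png'); hsv=cv2.cvtColor(im,cv2.COLOR_BGR2HSV)
for p in((236,206),(335,202),(375,203),(230,245)): print(p,hsv[p[1],p[0]])
f=lambda x,y,x0=190,y0=165,s=5,o=0:((x-o+.5)/s-.5+x0,(y+.5)/s-.5+y0)
np.set_printoptions(precision=1,suppress=True)
tf=onz('top',[f(42,398),f(318,457)],.026)*1e3; tr=onz('top',[f(125,40),f(402,97)],.040)*1e3
print('tray front',tf,'rear',tr, 'w',np.linalg.norm(tf[1]-tf[0]),np.linalg.norm(tr[1]-tr[0]),'len',np.linalg.norm((tr.mean(0)-tf.mean(0))[:2]))
le=onz('top',[f(60,318),f(335,378)],.026)*1e3; print('ledge',le)
pf=onz('top',[f(215,133),f(281,147),f(247,277),f(180,263)],.018)*1e3;print('pad hand',pf,pf.mean(0))
m=(hsv[...,0]<14)&(hsv[...,1]>140)&(hsv[...,2]<150)
for nm,nr in(('mid',(236,206)),('st',(219,201)),('gr',(255,208))):
    c=rect(m,nr); print(nm,worldrect('top',c,.018)[0])
g=lambda x,y:f(x,y,305,175,3,450)
b=onz('top',[g(470,45),g(608,57),g(603,122),g(466,107)],.030)*1e3; print('board',b,b.mean(0),np.linalg.norm(b[1]-b[0]),np.linalg.norm(b[2]-b[1]))
t=onz('top',[g(662,32),g(674,118)],.153)*1e3;print('tbar',t,t.mean(0),np.linalg.norm(t[1]-t[0]))
gd=onz('top',[g(505,27),g(737,52),g(490,137),g(726,162)],.022)*1e3;print('guides outer',gd)
fr=onz('top',[g(770,68),g(767,155),g(735,130)],.012)*1e3;print('base rear',fr)
E
```

```text
(236, 206) [ 12 166  97]
(335, 202) [ 18  63 197]
(375, 203) [135  14  73]
(230, 245) [105  13 160]
tray front [[417.3 332.3  26. ]
 [384.  148.   26. ]] rear [[656.  289.   40. ]
 [620.5 101.4  40. ]] w 187.3227204691115 190.89465468973026 len 241.78006908078024
ledge [[470.3 323.8  26. ]
 [435.5 139.2  26. ]]
pad hand [[598.3 229.3  18. ]
 [589.6 184.1  18. ]
 [501.6 202.2  18. ]
 [509.9 247.6  18. ]] [549.8 215.8  18. ]
mid ((550.5911254882812, 217.71990966796875), (45.98591613769531, 87.35751342773438), 79.0017318725586)
st ((565.5010986328125, 274.7957763671875), (41.67210388183594, 87.69426727294922), 79.4561538696289)
gr ((542.4212036132812, 154.82965087890625), (46.90139389038086, 86.57820892333984), 78.22827911376953)
board [[ 606.3  -35.    30. ]
 [ 596.  -187.1   30. ]
 [ 523.6 -182.1   30. ]
 [ 537.1  -32.4   30. ]] [ 565.7 -109.2   30. ] 152.438865869004 72.50425541342302
tbar [[ 598.  -231.5  153. ]
 [ 510.9 -243.3  153. ]] [ 554.4 -237.4  153. ] 87.92598412217235
guides outer [[ 629.2  -73.1   22. ]
 [ 606.3 -331.2   22. ]
 [ 505.7  -59.3   22. ]
 [ 483.3 -317.7   22. ]]
base rear [[ 590.9 -370.    12. ]
 [ 493.1 -365.1   12. ]
 [ 520.3 -329.8   12. ]]
```

```bash
python3 -m pendant '[[[29.1,-24.2,0],[0,0,0],0],[[29.1,-24.2,0],[0,0,0],0],[[29.1,-24.2,0],[0,0,0],0],[[29.1,-24.2,0],[0,0,0],0],[[29.1,-24.2,0],[0,0,0],0],[[29.1,-24.2,0],[0,0,0],0],[[29.1,-24.2,0],[0,0,0],0],[[29.1,-24.2,0],[0,0,0],0],[[29.1,-24.2,0],[0,0,0],0],[[29.1,-24.2,0],[0,0,0],0],[[29.1,-24.2,0],[0,0,0],0]]' 40
python3 -m pendant '[[[29.1,-24.2,0],[0,0,0],0],[[29.1,-24.2,0],[0,0,0],0],[[29.1,-24.2,0],[0,0,0],0],[[29.1,-24.2,0],[0,0,0],0],[[29.1,-24.2,0],[0,0,0],0],[[29.1,-24.2,0],[0,0,0],0],[[29.1,-24.2,0],[0,0,0],0],[[29.1,-24.2,0],[0,0,0],0],[[29.1,-24.2,0],[0,0,0],0],[[29.1,-24.2,0],[0,0,0],0],[[29.1,-24.2,0],[0,0,0],0]]'
python3 -m pendant '[[[0,0,0],[0,0,0.109],0],[[0,0,0],[0,0,0.109],0],[[0,0,0],[0,0,0.109],0],[[0,0,0],[0,0,0.109],0],[[0,0,0],[0,0,0.109],0],[[0,0,0],[0,0,0.108],0],[[0,0,0],[0,0,0],0],[[0,0,0],[0,0,0],0]]'
cat > st.py <<'E'
# usage: st.py x y z yaw : state and tool-frame move to target (mm, rad)
from h import *; import sys
np.set_printoptions(precision=3,suppress=True)
o=get_obs(); p,M=toolframe(); yaw=np.arctan2(M[1,0],M[0,0])
print('t',round(o['t'],2),'p',p*1e3,'yaw',round(yaw,4),'tilt',M[:2,2],'F',np.array(o['contact_force']),'Tq',np.array(o['wrist_torque']),'q6',round(o['q'][5],2),'op',o['opening'],'gf',o['grip_force'])
a=[float(v) for v in sys.argv[1:]]
if a:
    d=M.T@(np.array(a[:3])-p*1e3); print('shift',d, 'turn z', -(a[3]-yaw) if len(a)>3 else '')
E
python3 st.py 613.7 205.4 231 -0.187
```

```text
t: 1.02
tool_pos: [0.4472, -0.1749, 0.2309]
tool_rot: [-3.057, -0.725, 0.0]
contact_force: [0.4, -0.6, -0.6]
opening: 0.0003
grip_force: 0.0
t: 1.93
tool_pos: [0.6137, 0.2067, 0.2306]
tool_rot: [3.057, 0.726, -0.002]
contact_force: [-0.0, -1.5, 1.1]
opening: -0.0003
grip_force: 0.0
t: 2.6
tool_pos: [0.6133, 0.2048, 0.2307]
tool_rot: [3.128, -0.289, -0.001]
contact_force: [0.4, -0.3, 0.2]
opening: -0.0001
grip_force: 0.0
t 2.6 p [613.309 204.751 230.712] yaw -0.1845 tilt [-0.001 -0.   ] F [ 0.367 -0.308  0.209] Tq [-0.027 -0.024 -0.027] q6 1.96 op -0.00012847205974504672 gf 0.0
shift [ 0.265 -0.71  -0.288] turn z 0.0025455373829824657
```

```bash
python3 - <<'E'
from h import *
im=snap('scene','s1.png'); 
o=np.array([553.5,-238.5]); X=np.array([-.0872,-.9962]); Y=np.array([.9962,-.0872])
P=lambda x,y,z:np.r_[o+x*X+y*Y,z]/1e3
pts=dict(bar=P(0,0,153),board=P(-130,0,30),bA=P(-205,35,30),bB=P(-205,-35,30))
for k,v in pts.items(): print(k,proj('scene',v),proj('top',v))
c=proj('scene',P(-70,0,60))[0].astype(int); print(c)
x0,y0=c-[75,60]; np.save('off.npy',[x0,y0])
b=cv2.cvtColor(im,cv2.COLOR_RGB2BGR)[y0:y0+120,x0:x0+150]
cv2.imwrite('pics/c1.png',cv2.resize(b,None,fx=5,fy=5,interpolation=cv2.INTER_CUBIC)); print(x0,y0)
E
```

```text
bar [[363.03899166 202.25824357]] [[377.69450452 199.89302593]]
board [[340.80950027 211.29931595]] [[333.51057801 202.46980951]]
bA [[338.29252741 196.77742204]] [[312.02719208 189.69246294]]
bB [[320.93982801 203.02093128]] [[309.62677111 210.49689552]]
[350 213]
275 153
```

View pics/c1.png

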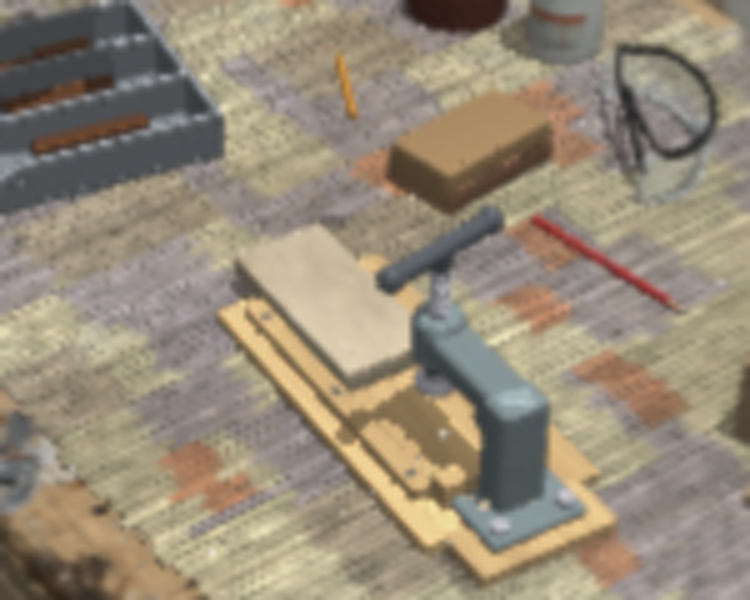

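The scene crop shows the T-bar middle at px (363.1,202.9), within 0.7 px of what I predicted. The board's mouth corners are at px (338.5,198.1) and (322.3,206.3). I'm lowering behind the middle pad and pushing now.

```bash
python3 - <<'E'
from h import *
np.set_printoptions(precision=1,suppress=True)
f=lambda x,y:((x+.5)/5-.5+275,(y+.5)/5-.5+153)
b=onz('scene',[f(318,226),f(236,266),f(349,382),f(413,345)],.030)*1e3; print(b)
t=onz('scene',[f(391,280),f(491,221)],.153)*1e3; print(t,t.mean(0))
E
python3 -m pendant '[[[0,0,38],[0,0,0],0],[[0,0,38],[0,0,0],0],[[0,0,38],[0,0,0],0],[[0,0,36],[0,0,0],0],[[0,0,30],[0,0,0],0],[[0,0,22],[0,0,0],0],[[0,0,12],[0,0,0],0],[[0,0,7],[0,0,0],0],[[0,0,0],[0,0,0],0]]'
python3 st.py 613.7 205.4 10 -0.187
```

```text
[[ 602.4  -42.    30. ]
 [ 530.1  -46.    30. ]
 [ 520.1 -189.8   30. ]
 [ 576.2 -184.6   30. ]]
[[ 509.6 -245.   153. ]
 [ 594.9 -234.5  153. ]] [ 552.3 -239.7  153. ]
t: 3.4
tool_pos: [0.6129, 0.2046, 0.0091]
tool_rot: [3.127, -0.292, -0.003]
contact_force: [0.4, 0.1, 0.7]
opening: -0.0
grip_force: 0.0
t 3.4 p [612.887 204.642   9.101] yaw -0.1864 tilt [-0.002 -0.   ] F [0.434 0.111 0.74 ] Tq [ 0.009 -0.021  0.001] q6 1.96 op -2.1764223436298804e-05 gf 0.0
shift [ 0.656 -0.894 -0.901] turn z 0.0005539564007499276
```

```bash
python3 -m pendant '[[[-8,0,-0.1],[0,0,0],0],[[-8,0,0],[0,0,0],0],[[-8,0,0],[0,0,0],0],[[-8,0,0],[0,0,0],0],[[-8,0,0],[0,0,0],0],[[-8,0,0],[0,0,0],0],[[-8,0,0],[0,0,0],0],[[-8,0,0],[0,0,0],0],[[-8,0,0],[0,0,0],0],[[-8,0,0],[0,0,0],0],[[-8,0,0],[0,0,0],0],[[-8,0,0],[0,0,0],0]]'
python3 -m pendant '[[[-4,0,-1],[0,0,0],0],[[-4,0,-1],[0,0,0],0],[[-4,0,-1],[0,0,0],0],[[-4,0,-1],[0,0,0],0],[[-4,0,-1],[0,0,0],0],[[-4,0,-1],[0,0,0],0],[[-4,0,-1.9],[0,0,0],0],[[-4,0,-1.9],[0,0,0],0],[[-4,0,-1.9],[0,0,0],0],[[-4,0,-1.9],[0,0,0],0],[[0,0,0],[0,0,0],0]]'
python3 st.py; python3 -c "
from h import *
im=snap('top','t1.png');im2=snap('scene','s2.png')
a=cv2.cvtColor(im,4)[150:270,180:300];b=cv2.cvtColor(im2,4)[110:230,180:330]
c=np.hstack([a,b]);cv2.imwrite('pics/c2.png',cv2.resize(c,None,fx=2.9,fy=2.9,interpolation=cv2.INTER_CUBIC))"
```

```text
t: 4.4
tool_pos: [0.5182, 0.2228, 0.0102]
tool_rot: [3.128, -0.294, -0.001]
contact_force: [2.1, -0.9, 2.3]
opening: -0.0002
grip_force: 1.6
t: 5.32
tool_pos: [0.4798, 0.2304, 0.0247]
tool_rot: [-3.127, 0.293, -0.001]
contact_force: [0.1, -0.3, 0.1]
opening: -0.0001
grip_force: 0.0
t 5.32 p [479.791 230.417  24.723] yaw -0.1869 tilt [0.001 0.   ] F [ 0.147 -0.305  0.102] Tq [0.001 0.016 0.03 ] q6 2.07 op -0.0001028460324560336 gf 0.0
```

View pics/c2.png

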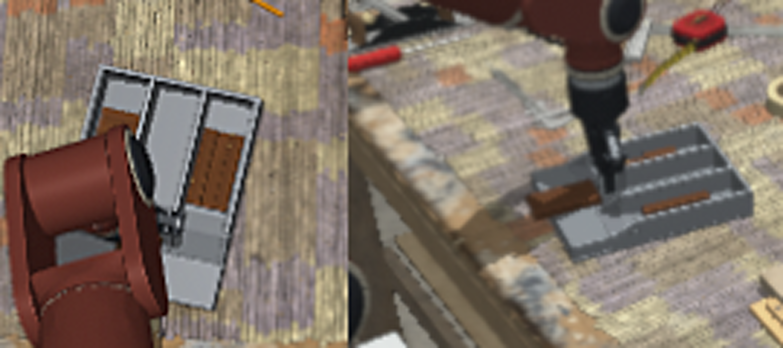

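The flat pad lies on the ledge with its nose overhanging, at about px (375,178) in the scene view, and looks level. The other two pads haven't moved. I'll lift, move over it with the gripper open, and measure it in the scene view.

```bash
python3 -m pendant '[[[0,0,-35],[0,0,0],0],[[0,0,-35],[0,0,0],0.3],[[-28,0,-20],[0,0,0],1],[[-28,0,0],[0,0,0],1],[[0,0,0],[0,0,0],1],[[0,0,0],[0,0,0],1]]'
cat > meas.py <<'E'
from h import *
np.set_printoptions(precision=1,suppress=True)
im=cv2.cvtColor(snap('scene','s3.png'),4)
hsv=cv2.cvtColor(im,cv2.COLOR_BGR2HSV)
nr=proj('scene',[.4247,.2408,.038])[0]; print(nr); x,y=nr.astype(int)
print(hsv[y-6:y+7:3,x],hsv[y+5:y+14:2,x])
x0,y0=x-35,y-30
cv2.imwrite('pics/c3.png',cv2.resize(im[y0:y0+60,x0:x0+80],None,fx=9,fy=9,interpolation=cv2.INTER_CUBIC)); print(x0,y0)
E
python3 meas.py; python3 st.py
```

```text
t: 5.92
tool_pos: [0.4239, 0.2406, 0.1136]
tool_rot: [3.128, -0.292, -0.001]
contact_force: [0.1, -0.4, -0.3]
opening: 0.0605
grip_force: 0.0
[255.4 176.4]
[[104  19 150]
 [ 13  23  76]
 [ 12 143  93]
 [ 12 143  66]
 [ 12 121  55]] [[ 11 138  59]
 [  8  31  66]
 [103  16 143]
 [102  16 155]
 [104  18 155]]
220 146
t 5.97 p [424.535 240.445 113.472] yaw -0.1867 tilt [-0.001 -0.   ] F [ 0.204  0.763 -0.399] Tq [-0.011  0.012 -0.004] q6 2.12 op 0.06801855434586473 gf 0.0
```

View pics/c3.png

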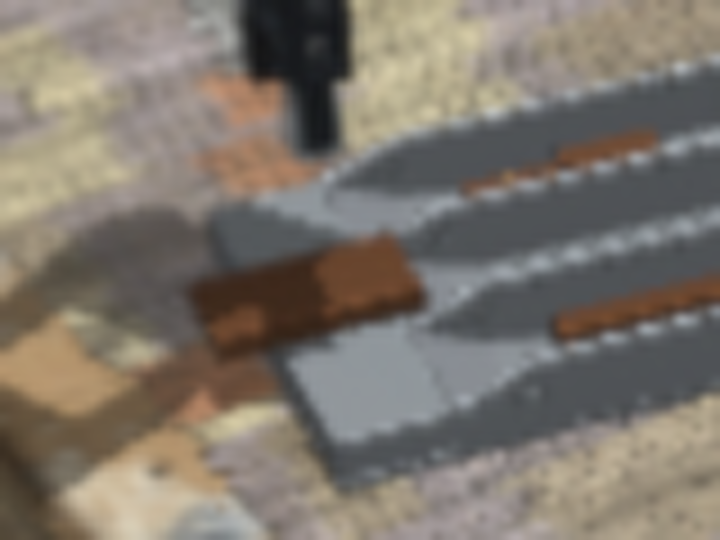

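The pad lies flat on the ledge. Its far top edge runs from crop (192,290) to (390,236) and its near top edge from (212,332) to (420,281). The gripper is open above it.

```bash
python3 - <<'E'
from h import *
np.set_printoptions(precision=1,suppress=True)
f=lambda x,y:((x+.5)/9-.5+220,(y+.5)/9-.5+146)
t=onz('scene',[f(192,290),f(390,236),f(420,281),f(212,332)],.038)*1e3; print(t,t.mean(0))
d=t[1]-t[0];e=t[2]-t[3];print(np.linalg.norm(d),np.linalg.norm(e),np.arctan2(d[1],d[0]),np.arctan2(e[1],e[0]),np.linalg.norm(t[3]-t[0]),np.linalg.norm(t[2]-t[1]))
b=onz('scene',[f(220,358),f(424,305)],.026)*1e3;print('bottom near',b)
l=onz('scene',[f(268,352),f(340,440)],.026)*1e3;print('front edge',l)
E
```

```text
[[376.2 265.1  38. ]
 [462.4 251.8  38. ]
 [456.3 214.3  38. ]
 [369.2 232.4  38. ]] [416.  240.9  38. ]
87.21694710383157 88.93766504691355 -0.1532614630324288 -0.2047370262367511 33.51012339732188 38.03293803285169
bottom near [[370.1 230.   26. ]
 [456.7 213.9  26. ]]
front edge [[388.1 222.   26. ]
 [383.4 149.8  26. ]]
```

```bash
python3 -m pendant '[[[-6.5,0,25],[0,0,0],1],[[0,0,30],[0,0,0],1],[[0,0,20],[0,0,0],1],[[0,0,10],[0,0,0],1],[[0,0,4.5],[0,0,0],1],[[0,0,0],[0,0,0],0.45],[[0,0,0],[0,0,0],0.45],[[0,0,0],[0,0,0],0.45],[[0,0,0],[0,0,0],0.45],[[0,0,0],[0,0,0],0.45],[[0,0,0],[0,0,0],0.45]]' 35
python3 st.py
```

```text
t: 6.88
tool_pos: [0.4201, 0.2423, 0.0263]
tool_rot: [-3.126, 0.293, -0.005]
contact_force: [0.4, 0.5, 5.8]
opening: 0.0467
grip_force: 37.3
t 6.88 p [420.146 242.332  26.29 ] yaw -0.1872 tilt [0.004 0.001] F [0.375 0.499 5.785] Tq [-0.001 -0.061 -0.055] q6 2.13 op 0.046699600380190484 gf 37.27014183998108
```

```bash
python3 -m pendant '[[[0,0,-12],[0,0,0],0.45],[[0,0,-30],[0,0,0],0.45],[[0,0,-40],[0,0,0],0.45],[[0,0,-40],[0,0,0],0.45],[[0,0,0],[0,0,0],0.45]]'
cat > board.py <<'E'
from h import *
np.set_printoptions(precision=1,suppress=True)
o=np.array([553.5,-238.5]); X=np.array([-.0872,-.9962]); Y=np.array([.9962,-.0872])
ims=[]
for n,z in(('top',.030),('scene',.030)):
    im=cv2.cvtColor(snap(n,'b_%s.png'%n),4); hsv=cv2.cvtColor(im,cv2.COLOR_BGR2HSV).astype(int)
    u,v=proj(n,[.566,-.11,.030])[0].astype(int); h0=np.median(hsv[v-2:v+3,u-2:u+3].reshape(-1,3),0)
    m=(abs(hsv[...,0]-h0[0])<8)&(abs(hsv[...,1]-h0[1])<30)&(abs(hsv[...,2]-h0[2])<35)
    m=cv2.morphologyEx(m.astype(np.uint8),cv2.MORPH_OPEN,np.ones((3,3)))
    c=rect(m,(u,v)); r,bx=worldrect(n,c,z); q=bx-o
    print(n,(u,v),h0,r); print(np.c_[q@X,q@Y])
    M=im.copy(); cv2.drawContours(M,[c.astype(int)],-1,(0,0,255),1)
    ims.append(cv2.resize(M[v-30:v+40,u-40:u+60],None,fx=4,fy=4,interpolation=cv2.INTER_NEAREST))
cv2.imwrite('pics/c4.png',np.hstack(ims))
E
python3 board.py; python3 st.py
```

```text
t: 7.3
tool_pos: [0.423, 0.2437, 0.1564]
tool_rot: [-3.121, 0.293, -0.021]
contact_force: [2.3, 0.6, 0.4]
opening: 0.0473
grip_force: 36.7
top (np.int64(333), np.int64(202)) [ 18.  63. 189.] ((572.015380859375, -110.43419647216797), (149.94595336914062, 79.27140808105469), 85.41194152832031)
[[ -53.9  -31.8]
 [ -54.5   47.5]
 [-204.5   46.4]
 [-203.9  -32.9]]
scene (np.int64(341), np.int64(211)) [ 19.  53. 211.] ((564.02099609375, -109.6552505493164), (154.12217712402344, 67.99750518798828), 84.84503173828125)
[[ -52.3  -35. ]
 [ -52.1   33. ]
 [-206.2   33.4]
 [-206.4  -34.5]]
t 7.4 p [419.762 242.313 149.55 ] yaw -0.1871 tilt [0.005 0.002] F [ 0.323 -0.758  0.199] Tq [-0.006  0.003 -0.017] q6 2.13 op 0.04690452267519652 gf 36.722248792648315
```

View pics/c4.png

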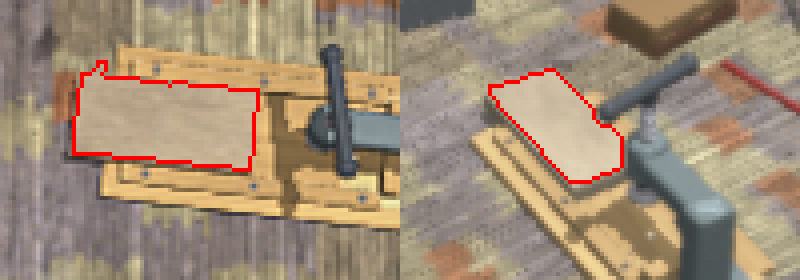

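```bash
python3 -m pendant '[[[10,15.8,0],[0,0,0],0.45],[[19,30.5,0],[0,0,0],0.45],[[19,30.5,0],[0,0,0],0.45],[[19,30.5,0],[0,0,0],0.45],[[19,30.5,0],[0,0,0],0.45],[[19,30.5,0],[0,0,0],0.45],[[19,30.5,0],[0,0,0],0.45],[[19,30.5,0],[0,0,0],0.45],[[19,30.5,0],[0,0,0],0.45],[[19,30.5,0],[0,0,0],0.45],[[19,30.5,0],[0,0,0],0.45],[[9.6,15,0],[0,0,0],0.45]]'
python3 -m pendant '[[[0,0,0],[0,0,-0.12],0.45],[[0,0,0],[0,0,-0.12],0.45],[[0,0,0],[0,0,-0.12],0.45],[[0,0,0],[0,0,-0.12],0.45],[[0,0,0],[0,0,-0.12],0.45],[[0,0,0],[0,0,-0.12],0.45],[[0,0,0],[0,0,-0.12],0.45],[[0,0,0],[0,0,-0.12],0.45],[[0,0,0],[0,0,-0.12],0.45],[[0,0,0],[0,0,-0.12],0.45],[[0,0,0],[0,0,-0.12],0.45],[[0,0,0],[0,0,-0.12],0.45]]'
python3 -m pendant '[[[0,0,0],[0,0,-0.12],0.45],[[0,0,0],[0,0,-0.11],0.45],[[0,0,0],[0,0,0],0.45],[[0,0,0],[0,0,0],0.45]]'
python3 st.py 563.3 -126.7 60 1.483
```

```text
t: 8.4
tool_pos: [0.5614, -0.1302, 0.1445]
tool_rot: [3.127, -0.298, -0.005]
contact_force: [0.5, -0.1, -0.1]
opening: 0.0466
grip_force: 36.7
t: 9.4
tool_pos: [0.5606, -0.1262, 0.1445]
tool_rot: [-2.536, -1.848, 0.003]
contact_force: [0.9, -0.6, 0.3]
opening: 0.0465
grip_force: 36.7
t: 9.73
tool_pos: [0.561, -0.1264, 0.1451]
tool_rot: [-2.318, -2.117, 0.002]
contact_force: [-0.9, 0.8, -0.9]
opening: 0.0466
grip_force: 36.7
t 9.73 p [ 561.02  -126.443  145.084] yaw 1.4803 tilt [-0.003  0.001] F [-0.946  0.784 -0.943] Tq [0.03  0.012 0.03 ] q6 -0.26 op 0.04661083010508852 gf 36.702250242233276
shift [-0.129  2.526 85.077] turn z -0.002665454141904
```

```bash
python3 -m pendant '[[[0,1.3,30],[0,0,0],0.45],[[0,1.2,30],[0,0,0],0.45],[[0,0,22],[0,0,0],0.45],[[0,0,13],[0,0,0],0.45],[[0,0,6],[0,0,0],0.45],[[0,0,3],[0,0,0],0.45],[[0,0,3],[0,0,0],0.45],[[0,0,2],[0,0,0],0.45],[[0,0,2],[0,0,0],0.45],[[0,0,1],[0,0,0],0.45],[[0,0,0],[0,0,0],0.45]]'
python3 st.py 563.3 -126.7 31 1.483
```

```text
t: 10.65
tool_pos: [0.5648, -0.1275, 0.035]
tool_rot: [2.317, 2.121, 0.001]
contact_force: [0.7, 0.6, 0.5]
opening: 0.047
grip_force: 36.7
t 10.65 p [ 564.834 -127.537   35.022] yaw 1.4827 tilt [ 0.001 -0.   ] F [0.681 0.621 0.516] Tq [ 0.04   0.014 -0.008] q6 -0.26 op 0.046990603245075487 gf 36.704108119010925
shift [ 0.699 -1.606  4.02 ] turn z -0.00034567390175221924
```

```bash
python3 -m pendant '[[[0,-0.8,1],[0,0,0],0.45],[[0,0,1],[0,0,0],0.45],[[0,0,0],[0,0,0],0.45]]'; python3 -m pendant '[[[0,0,1],[0,0,0],0.45],[[0,0,0.7],[0,0,0],0.45],[[0,0,0],[0,0,0],0.45]]'; python3 st.py
```

```text
t: 10.9
tool_pos: [0.5636, -0.1273, 0.0324]
tool_rot: [-2.317, -2.121, 0.0]
contact_force: [0.5, 0.9, -0.4]
opening: 0.0473
grip_force: 36.7
t: 11.15
tool_pos: [0.5635, -0.1273, 0.0306]
tool_rot: [-2.317, -2.121, 0.0]
contact_force: [0.4, 0.2, 0.1]
opening: 0.0471
grip_force: 36.7
t 11.15 p [ 563.54  -127.294   30.579] yaw 1.4827 tilt [-0.  0.] F [0.421 0.228 0.1  ] Tq [ 0.005  0.024 -0.005] q6 -0.26 op 0.0470605004396085 gf 36.70345723628998
```

```bash
python3 -m pendant '[[[0,0,0.7],[0,0,0],0.45],[[0,0,0],[0,0,0],0.45]]'; python3 -m pendant '[[[0,0,0.8],[0,0,0],0.45],[[0,0,0],[0,0,0],0.45]]'; python3 -m pendant '[[[0,0,0.8],[0,0,0],0.45],[[0,0,0],[0,0,0],0.45]]'|grep -A4 pos
```

```text
t: 11.32
tool_pos: [0.5638, -0.1274, 0.0303]
tool_rot: [2.317, 2.122, -0.0]
contact_force: [-0.6, 0.5, 1.7]
opening: 0.0467
grip_force: 36.9
t: 11.48
tool_pos: [0.5638, -0.1274, 0.0303]
tool_rot: [-2.317, -2.121, 0.001]
contact_force: [-2.8, 0.8, 5.7]
opening: 0.0465
grip_force: 37.4
tool_pos: [0.5638, -0.1274, 0.0303]
tool_rot: [-2.316, -2.121, 0.001]
contact_force: [-5.5, 2.1, 10.0]
opening: 0.0472
grip_force: 37.8
```

```bash
python3 -m pendant '[[[0,0,-1.6],[0,0,0],0.45],[[0,0,0],[0,0,0],0.55],[[0,0,0],[0,0,0],0.65],[[0,0,0],[0,0,0],0.8],[[0,0,0],[0,0,0],0.9],[[0,0,-5],[0,0,0],0.9],[[0,0,-25],[0,0,0],0.9],[[0,0,-38],[0,0,0],0.9],[[0,0,-38],[0,0,0],0.9],[[30,0,-10],[0,0,0],0.3],[[40,0,0],[0,0,0],0],[[40,0,0],[0,0,0],0]]'
python3 -m pendant '[[[40,0,0],[0,0,0],0],[[30,0,0],[0,0,0],0],[[0,0,0],[0,0,0],0]]'
cat > pad.py <<'E'
from h import *
import sys
np.set_printoptions(precision=1,suppress=True)
o=np.array([553.5,-238.5]); X=np.array([-.0872,-.9962]); Y=np.array([.9962,-.0872]); ims=[]
for n in('top','scene'):
    im=cv2.cvtColor(snap(n,'p_%s_%s.png'%(n,sys.argv[1])),4); hsv=cv2.cvtColor(im,cv2.COLOR_BGR2HSV).astype(int)
    cx=float(sys.argv[2]); u,v=proj(n,np.r_[o+cx*X,42]/1e3)[0].astype(int)
    m=(hsv[...,0]<16)&(hsv[...,1]>115)&(hsv[...,2]<150)
    m[:,:u-40]=0;m[:,u+40:]=0
    c=rect(m,(u,v)); r,bx=worldrect(n,c,.042); q=np.r_[bx,[bx.mean(0)]]-o
    print(n,r[1]); print(np.c_[q@X,q@Y])
    M=im.copy(); cv2.drawContours(M,[c.astype(int)],-1,(0,255,0),1)
    ims.append(cv2.resize(M[v-35:v+40,u-50:u+50],None,fx=4,fy=4,interpolation=cv2.INTER_NEAREST))
cv2.imwrite('pics/cp%s.png'%sys.argv[1],np.hstack(ims))
E
python3 pad.py 1 -109; python3 st.py
```

```text
t: 12.65
tool_pos: [0.5747, -0.0174, 0.1489]
tool_rot: [2.317, 2.116, 0.005]
contact_force: [0.1, 0.5, -0.7]
opening: 0.0414
grip_force: 0.0
t: 12.9
tool_pos: [0.5795, 0.0568, 0.1466]
tool_rot: [-2.311, -2.127, -0.003]
contact_force: [0.7, 0.4, 0.6]
opening: 0.0037
grip_force: 0.0
top (87.18437194824219, 46.78998947143555)
[[ -67.8  -24. ]
 [ -67.6   22.8]
 [-154.8   23.1]
 [-155.   -23.7]
 [-111.3   -0.4]]
scene (89.2898941040039, 47.92106246948242)
[[ -58.6  -27.7]
 [ -59.6   20.2]
 [-148.9   18.2]
 [-147.9  -29.7]
 [-103.7   -4.7]]
t 13.0 p [579.435  52.905 146.278] yaw 1.4853 tilt [ 0. -0.] F [-1.522 -0.881  0.118] Tq [-0.033 -0.03   0.001] q6 0.05 op -3.0032705065242748e-05 gf 0.0
```

View pics/cp1.png

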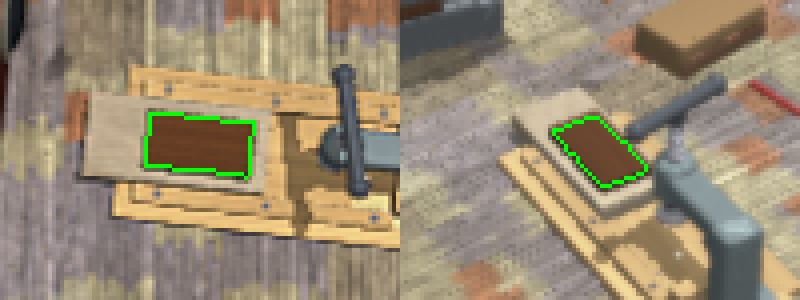

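The pad lies lengthwise on the board, at clamp x of about -108 against a target of -109, clear of the fingers. Next I lower behind the board's mouth end and push.

```bash
python3 -m pendant '[[[0,0,35],[0,0,0],0],[[0,0,38],[0,0,0],0],[[0,0,30],[0,0,0],0],[[-10,0,17],[0,0,0],0],[[-15,0,8],[0,0,0],0],[[-20,0,0],[0,0,0],0],[[-15,0,0],[0,0,0],0],[[-6,0,0],[0,0,0],0],[[-4,0,0],[0,0,0],0],[[-4,0,0],[0,0,0],0],[[-4,0,0],[0,0,0],0],[[-4,0,0],[0,0,0],0]]'
python3 -m pendant '[[[-4,0,0],[0,0,0],0],[[-4,0,0],[0,0,0],0],[[-4,0,0],[0,0,0],0],[[-4,0,0],[0,0,0],0],[[-4,0,0],[0,0,0],0],[[-4,0,0],[0,0,0],0],[[-4,0,0],[0,0,0],0],[[-4,0,0],[0,0,0],0],[[-4,0,0],[0,0,0],0],[[-4,0,0],[0,0,0],0]]'
python3 st.py 562.7 -132.9 18 1.483
```

```text
t: 14.0
tool_pos: [0.5725, -0.0295, 0.0184]
tool_rot: [-2.317, -2.122, -0.001]
contact_force: [-0.0, 1.5, 0.1]
opening: -0.0003
grip_force: 0.7
t: 14.83
tool_pos: [0.5687, -0.07, 0.0181]
tool_rot: [-2.317, -2.121, 0.0]
contact_force: [0.2, 2.4, 2.4]
opening: 0.0003
grip_force: 1.0
t 14.83 p [568.726 -69.963  18.102] yaw 1.4827 tilt [-0.  0.] F [0.159 2.361 2.39 ] Tq [ 0.299 -0.047  0.02 ] q6 -0.16 op 0.00027204936453961086 gf 0.9782304335385561
shift [-63.223  -0.466   0.101] turn z -0.00029693424616605846
```

```bash
python3 -m pendant '[[[-4,0,0],[0,0,0],0],[[-4,0,0],[0,0,0],0],[[-4,0,0],[0,0,0],0],[[-4,0,0],[0,0,0],0],[[-4,0,0],[0,0,0],0],[[-4,0,0],[0,0,0],0],[[-4,0,0],[0,0,0],0],[[-4,0,0],[0,0,0],0],[[-4,0,0],[0,0,0],0],[[-4,0,0],[0,0,0],0],[[-4,0,0],[0,0,0],0],[[-4,0,0],[0,0,0],0]]'
for i in 1 2 3; do python3 -m pendant '[[[-1.5,0,0],[0,0,0],0],[[-1.5,0,0],[0,0,0],0],[[-1.0,0,0],[0,0,0],0]]' | grep -E 'pos|cont'; done; python3 st.py 562.7 -132.9 18 1.483
```

```text
t: 15.83
tool_pos: [0.5645, -0.1178, 0.0181]
tool_rot: [2.317, 2.122, 0.0]
contact_force: [-0.2, 1.7, 2.0]
opening: -0.0001
grip_force: 0.9
tool_pos: [0.5642, -0.1215, 0.0181]
contact_force: [-0.9, 1.8, 1.8]
tool_pos: [0.5638, -0.1254, 0.0181]
contact_force: [0.3, 0.9, 1.1]
tool_pos: [0.5635, -0.1295, 0.0181]
contact_force: [0.5, 1.6, 1.5]
t 16.58 p [ 563.463 -129.468   18.065] yaw 1.4828 tilt [-0. -0.] F [0.452 1.573 1.491] Tq [ 0.315 -0.033  0.061] q6 -0.27 op -0.000154588197322601 gf 0.8974120952188969
shift [-3.486 -0.458  0.065] turn z -0.0001876814557832951
```

```bash
for i in 1 2 3 4; do python3 -m pendant '[[[-1,0,0],[0,0,0],0],[[-1,0,0],[0,0,0],0]]' | grep -E 'pos|cont'; done
```

```text
tool_pos: [0.5633, -0.1314, 0.0181]
contact_force: [0.1, 0.3, 2.2]
tool_pos: [0.5633, -0.1316, 0.0181]
contact_force: [2.3, 10.8, 3.7]
tool_pos: [0.5634, -0.1317, 0.0182]
contact_force: [2.9, 17.6, 4.7]
tool_pos: [0.5634, -0.1317, 0.0182]
contact_force: [2.3, 23.6, 6.2]
```

The board stopped against the fence and the force rose to 23 N. Now back off, rise and check.

```bash
python3 -m pendant '[[[8,0,0],[0,0,0],0],[[20,0,0],[0,0,0],0],[[40,0,-20],[0,0,0],0.3],[[40,0,-40],[0,0,0],1],[[20,0,-40],[0,0,0],1],[[0,0,-40],[0,0,0],1],[[0,0,-41],[0,0,0],1],[[0,0,0],[0,0,0],1]]'
python3 pad.py 2 0; python3 st.py
```

```text
t: 17.92
tool_pos: [0.5779, -0.0252, 0.1952]
tool_rot: [2.305, 2.113, 0.015]
contact_force: [1.2, -0.4, 1.6]
opening: 0.0721
grip_force: 0.0
top (59.1314697265625, 46.75584411621094)
[[ 10.7 -24.3]
 [ 10.9  22.4]
 [-48.2  22.7]
 [-48.5 -24.1]
 [-18.8  -0.8]]
scene (90.4786376953125, 34.57234573364258)
[[ 48.8 -28. ]
 [ 48.    6.5]
 [-42.4   4.5]
 [-41.6 -30.1]
 [  3.2 -11.8]]
t 18.02 p [574.307 -25.01  187.398] yaw 1.4829 tilt [ 0.005 -0.002] F [-1.047  0.06  -0.633] Tq [-0.002  0.07  -0.008] q6 -0.08 op 0.08490055932617396 gf 0.0
```

View pics/cp2.png

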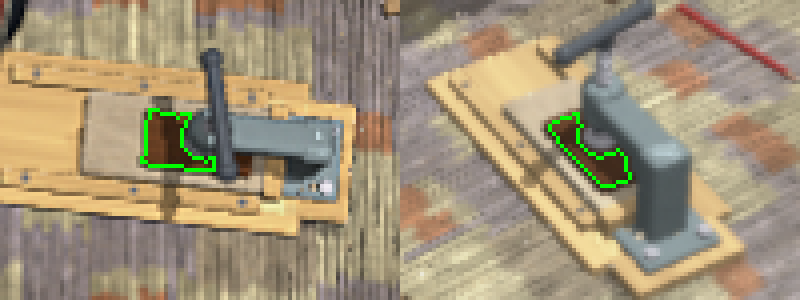

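The board is home with its end at the fence, and the pad's middle is about 1 mm from the screw axis. Now to the T-bar.

```bash
python3 -m pendant '[[[-34.5,-0.3,-5],[0,0,0],1],[[-36,-0.3,0],[0,0,0],1],[[-36,-0.3,0],[0,0,0],1],[[-36,-0.3,0],[0,0,0],1],[[-36,-0.4,0],[0,0,0],1],[[-36,-0.4,0],[0,0,0],1],[[0,0,0],[0,0,-0.119],1],[[0,0,0],[0,0,-0.119],1],[[0,0,0],[0,0,-0.119],1],[[0,0,0],[0,0,-0.119],1],[[0,0,0],[0,0,-0.119],1],[[0,0,0],[0,0,-0.119],1]]'
python3 -m pendant '[[[0,0,0],[0,0,-0.119],1],[[0,0,0],[0,0,-0.119],1],[[0,0,0],[0,0,-0.119],1],[[0,0,0],[0,0,-0.119],1],[[0,0,0],[0,0,-0.119],1],[[0,0,0],[0,0,-0.119],1],[[0,0,0],[0,0,-0.119],1],[[0,0,0],[0,0,-0.119],1],[[0,0,0],[0,0,-0.119],1],[[0,0,0],[0,0,0],1],[[0,0,0],[0,0,0],1]]'
python3 st.py 553.4 -238.5 134 3.27
```

```text
t: 19.02
tool_pos: [0.5504, -0.2379, 0.1863]
tool_rot: [-1.42, -2.797, 0.001]
contact_force: [0.1, -0.3, -0.5]
opening: 0.0847
grip_force: 0.0
t: 19.93
tool_pos: [0.5508, -0.2377, 0.1872]
tool_rot: [0.192, -3.132, -0.003]
contact_force: [-0.3, -0.8, -0.2]
opening: 0.0855
grip_force: 0.0
t 19.93 p [ 550.811 -237.732  187.188] yaw -3.0189 tilt [-0.003  0.001] F [-0.296 -0.781 -0.237] Tq [-0.001 -0.037 -0.026] q6 -2.22 op 0.08551692327713387 gf 0.0
shift [-2.64  -1.175 53.178] turn z -6.288871651947002
```

```bash
python3 -m pendant '[[[-2.6,-1.1,15],[0,0,0],1],[[0,0,15],[0,0,0],1],[[0,0,12],[0,0,0],1],[[0,0,8],[0,0,0],1],[[0,0,3],[0,0,0],0.6],[[0,0,0],[0,0,0],0.4],[[0,0,0],[0,0,0],0.3],[[0,0,0],[0,0,0],0.2],[[0,0,0],[0,0,0],0.1],[[0,0,0],[0,0,0],0.1],[[0,0,0],[0,0,0],0.1],[[0,0,0],[0,0,0],0.1]]' 40
python3 st.py 553.4 -238.5 134 3.27
```

```text
t: 20.93
tool_pos: [0.5551, -0.2383, 0.1376]
tool_rot: [-0.198, 3.134, 0.001]
contact_force: [-0.5, 2.5, 3.9]
opening: 0.0125
grip_force: 39.2
t 20.93 p [ 555.108 -238.29   137.552] yaw -3.0152 tilt [0.001 0.   ] F [-0.476  2.454  3.93 ] Tq [ 0.54   0.14  -0.005] q6 -2.23 op 0.012513113043673323 gf 39.238676726818085
shift [1.725 0.006 3.55 ] turn z -6.285236681468929
```

```bash
python3 -m pendant '[[[0,0,0.2],[0,0,0.08],0.1],[[0,0,0.2],[0,0,0.08],0.1],[[0,0,0.2],[0,0,0.08],0.1],[[0,0,0.2],[0,0,0.08],0.1],[[0,0,0.2],[0,0,0.08],0.1]]'
python3 st.py 553.4 -238.5 134 3.27
```

```text
t: 21.35
tool_pos: [0.5551, -0.2382, 0.1366]
tool_rot: [0.434, 3.111, 0.001]
contact_force: [-0.8, 3.7, 5.4]
opening: 0.0124
grip_force: 39.3
t 21.35 p [ 555.128 -238.189  136.56 ] yaw 2.8644 tilt [0.001 0.001] F [-0.786  3.707  5.403] Tq [0.571 0.186 0.17 ] q6 -1.82 op 0.012438904577104212 gf 39.29577022790909
shift [ 1.579 -0.774  2.558] turn z -0.4055846457652956
```

```bash
for i in 1 2 3; do python3 -m pendant '[[[0,0,0.25],[0,0,0.1],0.1],[[0,0,0.25],[0,0,0.1],0.1],[[0,0,0.25],[0,0,0.1],0.1],[[0,0,0.25],[0,0,0.1],0.1]]' >/dev/null; python3 st.py; done
```

```text
t 21.68 p [ 555.093 -238.122  135.515] yaw 2.4634 tilt [0.001 0.001] F [-0.545  3.86   4.781] Tq [0.636 0.209 0.167] q6 -1.42 op 0.012866547078136089 gf 39.40802201628685
t 22.02 p [ 555.133 -237.941  134.49 ] yaw 2.0635 tilt [0.001 0.001] F [-1.688  4.749  5.161] Tq [0.802 0.153 0.152] q6 -1.02 op 0.01239791238821353 gf 39.38378535211086
t 22.35 p [ 555.251 -237.788  133.533] yaw 1.6635 tilt [0.001 0.001] F [0.039 3.952 5.187] Tq [0.8   0.126 0.176] q6 -0.62 op 0.0122508906835278 gf 39.39635820686817
```

```bash
for i in 1 2 3; do python3 -m pendant '[[[0,0,0.25],[0,0,0.1],0.1],[[0,0,0.25],[0,0,0.1],0.1],[[0,0,0],[0,0,0],0.1]]' >/dev/null; python3 st.py; done
```

```text
t 22.6 p [ 555.334 -237.774  133.018] yaw 1.4653 tilt [0.002 0.001] F [-0.606  4.366  5.44 ] Tq [ 0.912  0.042 -0.035] q6 -0.42 op 0.012764838770601396 gf 39.24159184098244
t 22.85 p [ 555.418 -237.723  132.521] yaw 1.2656 tilt [0.002 0.002] F [0.825 5.436 5.168] Tq [ 0.928  0.033 -0.018] q6 -0.22 op 0.012497948346690718 gf 39.26353767514229
t 23.1 p [ 555.487 -237.727  132.056] yaw 1.0656 tilt [0.002 0.002] F [0.649 5.537 4.771] Tq [ 0.95  -0.041 -0.041] q6 -0.02 op 0.012279287886219282 gf 39.2748199403286
```

```bash
python3 -m pendant '[[[0,0,0.25],[0,0,0.1],0.1],[[0,0,0.25],[0,0,0.1],0.1]]' >/dev/null; python3 st.py; python3 - <<'E'
from h import *
im=snap('scene','foot.png')
u,v=proj('scene',[.5535,-.2385,.045])[0].astype(int); print(u,v)
a=cv2.cvtColor(im,4)[v-22:v+23,u-30:u+30]; b=cv2.imread('pics/p_scene_2.png')[v-22:v+23,u-30:u+30]
cv2.imwrite('pics/c5.png',cv2.resize(np.hstack([b,a]),None,fx=6.5,fy=6.5,interpolation=cv2.INTER_CUBIC))
E
```

```text
t 23.27 p [ 555.557 -237.718  131.605] yaw 0.8645 tilt [0.002 0.001] F [0.207 5.503 5.164] Tq [ 1.012 -0.11   0.211] q6 0.18 op 0.012574281705896136 gf 39.52105522155762
362 229
```

View pics/c5.png

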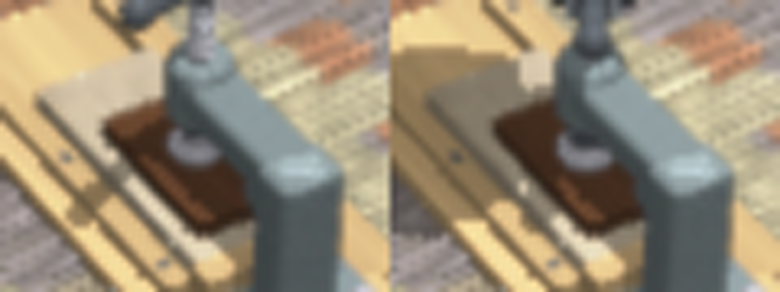

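The foot now stands on the pad and the turning torque has risen from about 0.16 to 0.21 N m. After 2.4 rad, given the 2–4 mm starting gap, the foot should be pressed in 2.1–4.1 mm. Releasing and retreating.

```bash
python3 -m pendant '[[[0,0,0],[0,0,0],0.4],[[0,0,0],[0,0,0],0.7],[[0,0,0],[0,0,0],1],[[0,0,0],[0,0,0],1],[[0,0,0],[0,0,0],1],[[0,0,-15],[0,0,0],1],[[0,0,-30],[0,0,0],1],[[0,0,-40],[0,0,0],1],[[0,0,-40],[0,0,0],1],[[0,0,-20],[0,0,0],1],[[0,0,0],[0,0,0],1],[[0,0,0],[0,0,0],1]]'
python3 st.py; python3 - <<'E'
from h import *
im=snap('scene','fin.png'); u,v=proj('scene',[.5535,-.2385,.1])[0].astype(int)
cv2.imwrite('pics/c6.png',cv2.resize(cv2.cvtColor(im,4)[v-45:v+45,u-60:u+60],None,fx=6,fy=6,interpolation=cv2.INTER_CUBIC)); print(u-60,v-45)
E
```

```text
t: 24.32
tool_pos: [0.5553, -0.2392, 0.2775]
tool_rot: [2.848, 1.319, 0.003]
contact_force: [-0.9, 0.7, -0.2]
opening: 0.0854
grip_force: 0.0
t 24.32 p [ 555.302 -239.186  277.471] yaw 0.8678 tilt [ 0.003 -0.002] F [-0.858  0.651 -0.182] Tq [-0.02   0.016  0.016] q6 0.17 op 0.08541305973710099 gf 0.0
302 170
```

View pics/c6.png

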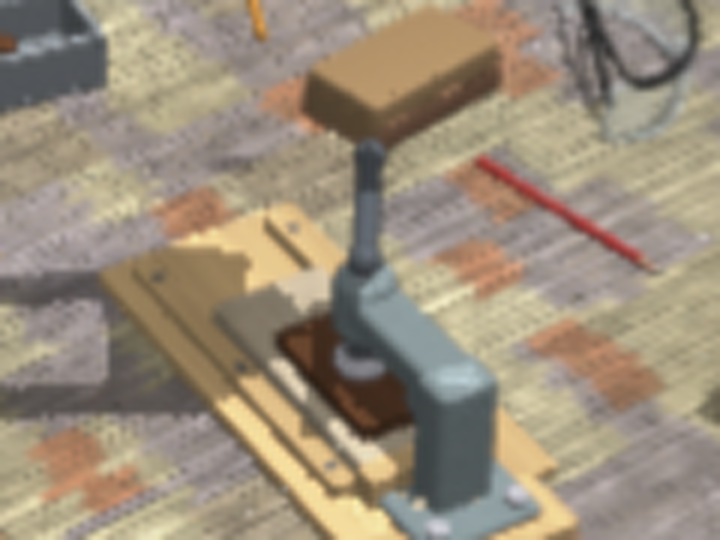

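The bar now runs from px (363.5,195) to (362.2,214.5), the foot stands on the pad and the robot is clear. One check of the bar angle, then I hand in.

```bash
python3 - <<'E'
from h import *
f=lambda x,y:((x+.5)/6-.5+302,(y+.5)/6-.5+170)
p=onz('scene',[f(362,262),f(370,152)],.147)*1e3; d=p[1]-p[0]; a=np.arctan2(d[1],d[0]); print(p,np.linalg.norm(d),a,'turned',.125-a)
if abs(a-.865)<.2: print(ctrl.finish_job())
E
```

```text
[[ 522.57808279 -272.48979435  147.        ]
 [ 582.49318788 -203.22427125  147.        ]] 91.58347289871473 0.8576546589984324 turned -0.7326546589984324
the job is handed in; nothing more can be done
None
```

The job is handed in: the flat pad lies on the board under the foot, the board is home against the fence, the T-handle was turned about 2.4 rad clockwise to an estimated 20–40 N (not measured directly), and the robot is clear; the verdict was not shown.

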